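# Level the casting slab and hold the spirit level down on it

### The arm

A 7-joint arm with a two-finger parallel gripper is mounted at the origin on the work surface. World frame = base frame: x ahead of the robot, y to its left, z up, the work surface at z = 0. Lengths are in m, angles in rad, forces in N, time in s.
With the tool pointing down it reaches from about 0.4 to 0.925 m from the base axis. Payload 5.6 kg.
Tool frame: the origin (TCP) lies midway between the tips of the shut fingers; the grasp point (between the pads) lies 19 mm behind it; z points along the fingers, y is the line along which they close (so a half turn about z gives the same grasp; the last joint's range is limited). The gripper opens to 85 mm and grips with 20 to 120 N. Pads are 22 mm wide; open, the fingers measure 114 mm over their backs; the gripper's body (76 mm by 85 mm) begins 54 mm behind the grasp point. The pads swing forward as they close: fully open they stand 13 mm farther back than shut.
Start: joints at [1.17, 0.468, -0.012, 1.603, 0.006, 1.071, -0.056], TCP at [0.228, -0.609, 0.231] pointing down, gripper open.
Joint ranges: [-2.53, 2.53], [-0.31, 2.02], [-1.57, 1.55], [0.28, 2.44], [-1.29, 4.43], [0.15, 1.84], [-2.92, 2.92]. Speed limits (rad/s): [2.57, 2.57, 3.14, 3.14, 3.14, 3.14, 3.14].

### API

Orientations are given as [roll, pitch, yaw] about the fixed x, y, z axes, in that order (R = Rz(yaw) Ry(pitch) Rx(roll)).
In Python, from workcell import readout, optics, finish_job gives the robot as it stands. The module is installed in compiled form; this text tells all that it offers.
- The arm moves only by the tool servo_tool, never from a script. Its argument "deltas" is a list of rows, each a list of 3 entries, a list of its own where there are three numbers: the shift along the tool's x, y, z in cm, then the turn about the tool's z in rad, then the closure, from 0 (fully open) to 1 (shut). In form: [[[tx, ty, tz], twist, gripper], ...]. A call has exactly 8 rows; each row shifts and turns the commanded pose from where the row before left it, along the tool's axes as they then stand; what a row does not reach is not made up. A row lasts 1/8 s, in which the tool goes at most 62.5 mm and 10.7 degrees, less where a joint would pass 70% of its speed; a pose out of reach is approached as far as the arm can. A call with a gripper value outside its range is refused whole. The fingers move at their own pace and stop on an object; "force" is the grip in N (left out, the last holds). Time passes only in rows, so rows that do not move let the fingers close, or fill a call up. It gives the time, the measured TCP pose, the force, the opening and the grip force at its end, in the units of the state.
- readout.observe(): the state, without advancing time (a new reading comes with each control period).
- optics.camera(name): name is "scene" or "top" or "wrist"; returns a dict with "frame" (400x640x3 uint8, red, green, blue), "intrinsics" (3x3 intrinsics, pixels), "dist" ([k1, k2, p1, p2, k3] as OpenCV has them; the pictures are not rectified), "R" (3x3) and "t" (3): a world point X has camera coordinates R X + t; the wrist camera has in their place "tool_from_camera" (4x4, takes a point from camera to tool coordinates, whose origin is the TCP and whose axes are the flange's). Camera axes: x right, y down, z forward; pixel columns grow to the right and rows downward; lengths in m; the calibration is good to about 2 mm. A picture is of the moment at which its call begins: read the wrist's pose just before it. There is no depth.
- finish_job(): hands the job in; it is judged then, once.
The state is a dict: "time_s": time; "qpos": joint angles; "dq": joint speeds; "tau": joint torques, N m; "tool_pos": TCP position; "ee_rot": TCP orientation; "contact_force": force on the tool from outside, world axes, zero at the start; "wrist_torque": the same for the moment, N m; "finger_gap": finger opening in m; "grasp_force": force on a finger pad.
Only numpy, scipy, OpenCV 4.12 (cv2) and the standard library are available. Lean on these libraries where they do the work, as an engineer would, in place of code of your own. Each camera call takes 0.05 s, during which the arm holds its last target. There are 200 camera calls.

### The job

Before a mould is poured on it, the marble casting slab has to be levelled. Gently stand the spirit level on top of the slab, lengthwise in line with the slab's screw foot, let go of it, and turn the foot's knob until the bubble sits between its two lines. Then bear down on the top of the level with about a kilogram's weight (10 N), to prove that the slab stays level under load, and finish while still pressing, with the bubble between the lines; leave the other things on the bench alone.

Things in the scene. Friction and masses are not known exactly. Their poses are not given: they have to be found in the camera images.
- slab: White marble casting slab, 240 mm long (its y) x 180 mm (its x) x 20 mm, top face about 45 mm above the bench, on two fixed rear feet and one screw foot. Origin on the bench midway between the rear feet, 15 mm in from the slab's +y end; -y runs to the screw foot, z is square to the top face. It tips only about the line of the rear feet (its x); the stand does not slide.
- slab_top (a point): Centre of the slab's flat top face (105 mm from the slab's origin along its -y, 45 mm above it).
- foot_knob (a point): Screw foot's round black knob, 41 mm diameter, 62 to 87 mm above the bench, 45 mm beyond the slab's -y end (270 mm from the rear feet); the point is on its upright axis, 76 mm up. Below it is only the 12 mm screw, so it can be gripped from above at any yaw. 8 mm a turn, stiff enough to stay put: clockwise from above raises the slab's foot end. The knob itself keeps its height.
- level: Aluminium pocket spirit level with black end caps, 160 mm long (its x) x 24 mm wide (its y) x 42 mm high, about 0.24 kg, standing upright on the bench on its flat base at first. Origin at the centre of its base, z up. The vial runs lengthwise in a slot in the middle of the top face; the top face is a flat solid 24 mm wide that can be pressed anywhere.
- bubble (a joint): Pale bubble's place on the vial's arc (radius 350 mm), rad: 0 in the middle, positive towards the level's +x end. It runs to the higher end; settled (1 s), it equals the level's tilt, positive if the +x end is higher: 4.7 mrad (1.65 mm) per rad of the knob. It is 12 mm long, the vial's two black lines 16 mm apart: between them within 2 mm (5.7 mrad) of the middle. Average many readings.
- tin: Bystander: open grey steel tin 85 x 115 x 55 mm; origin at the centre of its underside.
- bowl: Bystander: white bowl, 110 mm across, 50 mm high; origin at the centre of its underside.
- glue: Bystander: small white bottle, 38 mm diameter, 85 mm high; origin at the centre of its underside.
- jar: Bystander: dark metal pot, 72 mm across, 75 mm high; origin at the centre of its underside.
Things that resemble listed ones, but are neither listed nor needed, are in the scene too. Several things have the shape of the level; the one meant has the colours described above.

How it is judged:
On the way, in this order (a step that is already met when the one before it is completed fails the run):
1. the spirit level stands on the slab, in line with the foot, let go and at rest (contact force between level and slab above 0.5 N and angle between the x axis of level and the y axis of slab, either way round below 0.2 rad and angle between level's own z axis and vertical below 0.1 rad and contact force between the fingers and level below 0.1 N and linear speed of level below 0.01 m/s and velocity of joint bubble between -0.003 and 0.003 rad/s), for 0.3 s.
2. the foot has been turned until the bubble sits between the lines (contact force between level and slab above 0.5 N and angle between the x axis of level and the y axis of slab, either way round below 0.2 rad and angle between level's own z axis and vertical below 0.1 rad and value of joint bubble between -0.0057 and 0.0057 rad), for 0.4 s.
At the end, for the whole second after the job is handed in: The level stands upright on the slab, in line with the foot within 0.2 rad, the fingers pressing on it so that 6 to 30 N bear on the slab; the bubble within 2 mm of the middle (between the lines) and the slab within 0.009 rad of level, kept through the last second (contact force between level and slab between 6 and 30 N and contact force between the fingers and level above 3 N and angle between the x axis of level and the y axis of slab, either way round below 0.2 rad and angle between level's own z axis and vertical below 0.1 rad and value of joint bubble between -0.0057 and 0.0057 rad and angle between slab's own z axis and vertical below 0.009 rad and linear speed of level below 0.01 m/s); the arm keeps its last pose, push and grip.
It fails at once if the level is dropped or banged on the slab (contact force between level and slab above 80 N).
It fails at once if the level falls over (angle between level's own z axis and vertical above 0.7 rad).
It fails at once if a bystander is disturbed (distance of any of tin, bowl, glue, jar from where it was at the start of the episode above 0.03 m).
It also fails if it takes over 72 s, if anything falls off the work surface, if the arm or the gripper's body presses on something with over 40 N, if the wrist force passes 120 N, or if a joint passes its speed limit or range.

## Working session

There is one attempt and no reset: what is moved stays moved. The work goes in short steps, Python scripts to look and compute and a tool call to move; the robot and the scene stay as the last step left them, time stands still between calls to the robot, and variables do not carry over. Pictures are saved under pics/ and viewed, at most 10 in all, crops included, and the job is handed in when it is done.

Besides the shell and the picture viewer there is one more tool, called by a JSON object that holds its "op" and its "data". servo_tool: Moves the arm, as the interface text tells. Its arguments: {"type":"object","properties":{"deltas":{"type":"array","items":{"type":"array"}},"force":{"type":"number"}},"required":["deltas"]}

```bash
mkdir -p pics
cat > h.py <<'E'
import numpy as np, cv2
from workcell import readout, optics
def ray(c,px):
    K=np.array(c["intrinsics"]);d=np.array(c["dist"])
    n=cv2.undistortPoints(np.array(px,float).reshape(-1,1,2),K,d).reshape(-1,2)
    r=np.c_[n,np.ones(len(n))]
    if "R" in c: R=np.array(c["R"]);t=np.array(c["t"]);return -R.T@t, r@R
    from scipy.spatial.transform import Rotation as Ro
    T=np.array(c["tool_from_camera"]);s=c["s"];e=np.array(s["ee_rot"])
    Rt=Ro.from_euler("xyz",e).as_matrix() if e.size==3 else e
    return Rt@T[:3,3]+np.array(s["tool_pos"]), r@T[:3,:3].T@Rt.T
def plane(c,px,z):
    o,d=ray(c,px); return o+d*((z-o[2])/d[:,2])[:,None]
def shot(n,save=None):
    s=readout.observe();c=dict(optics.camera(n));c["s"]=s
    if save: cv2.imwrite(save,c["frame"][:,:,::-1])
    return c
E
python3 - <<'E'
from h import *
import pickle
t=shot("top","pics/top.png");s=shot("scene","pics/scene.png")
pickle.dump((t,s),open("ts.pkl","wb"))
print(t["s"]); 
for c in(t,s): print(ray(c,[[320,200]]))
E
```

```text
{'time_s': 0.0, 'qpos': array([ 1.16999669,  0.46839213, -0.01162471,  1.60368972,  0.00597541,
        1.07141559, -0.05630549]), 'dq': array([-3.42596685e-03,  7.54058394e-04,  5.28962319e-05, -3.02315405e-04,
        1.99670531e-03,  3.34014831e-03, -7.01852998e-05]), 'tau': array([ 4.60204410e-04, -5.32394528e+01,  2.14623904e-02, -2.51309288e+01,
        1.14309453e-02,  7.80487200e-03, -1.72926735e-05]), 'tool_pos': array([ 0.22738165, -0.60829083,  0.23030128]), 'ee_rot': array([-3.13972516e+00,  9.76677656e-05,  3.57738364e-01]), 'contact_force': array([ 0.21644802, -0.36285467, -0.78796001]), 'wrist_torque': array([ 0.00329791, -0.04074177, -0.03443777]), 'grasp_force': 0.0, 'finger_gap': 0.08542061218692325}
(array([ 0.41748649, -0.05151276,  1.09681168]), array([[ 0.12511828,  0.01470828, -0.99214481]]))
(array([ 1.08483066, -0.52072663,  0.65896197]), array([[-0.52896422,  0.44207302, -0.7245423 ]]))
```

View pics/top.png

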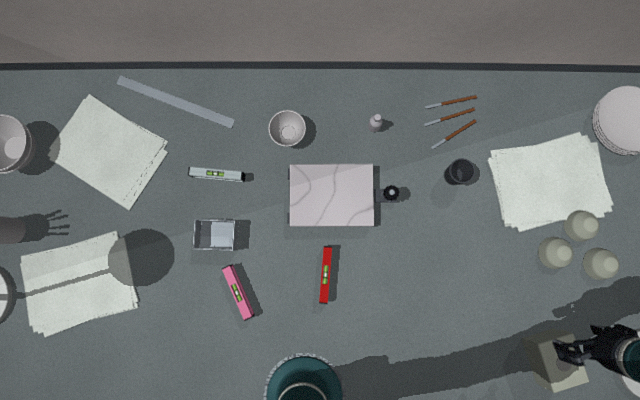

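View pics/scene.png

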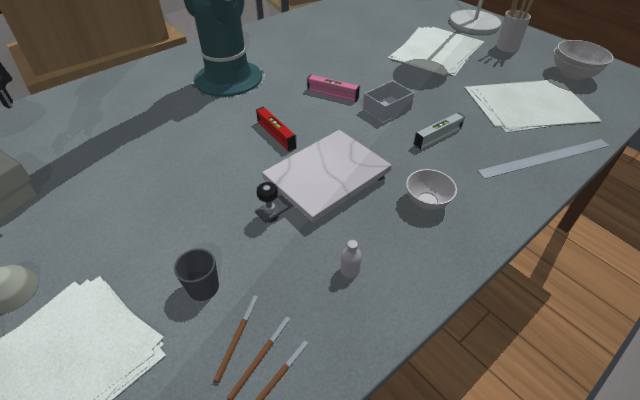

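The top picture has three level-shaped things: the aluminium one with black caps at (215,174), a red one at (326,274) and a pink one at (238,292). The aluminium one fits the description. The slab is at (333,195) and its knob at (391,193). I'll measure these and check the choice in one close crop.

Run:
```python
from h import *
import pickle
t,s=pickle.load(open("ts.pkl","rb"))
f=t["frame"]
a=cv2.resize(f[150:240,180:260],None,fx=5,fy=5,interpolation=cv2.INTER_CUBIC)
b=cv2.resize(s["frame"][100:160,400:480],None,fx=5,fy=5,interpolation=cv2.INTER_CUBIC)
a=a[:300]
cv2.imwrite("pics/c1.png",np.hstack([a,b])[:,:,::-1])
# slab: bright, low sat region
g=f.min(2); 
m=((g>150)).astype(np.uint8); m[:, :250]=0; m[:,390:]=0; m[:150]=0;m[240:]=0
c=max(cv2.findContours(m,0,2)[0],key=cv2.contourArea); r=cv2.minAreaRect(c);bx=cv2.boxPoints(r);print(r,bx)
P=plane(t,bx,.045);print("slab",P, [np.linalg.norm(P[i]-P[i-1]) for i in range(4)],P.mean(0))
sub=f[180:206,378:404].max(2); m=(sub<60).astype(np.uint8)
c=max(cv2.findContours(m,0,2)[0],key=cv2.contourArea);(kx,ky),kr=cv2.minEnclosingCircle(c);print(kx+378,ky+180,kr,plane(t,[[kx+378,ky+180]],.087))
m=(g>125).astype(np.uint8);m[:160]=0;m[190:]=0;m[:,:180]=0;m[:,262:]=0
c=max(cv2.findContours(m,0,2)[0],key=cv2.contourArea);r=cv2.minAreaRect(c);bx=cv2.boxPoints(r);print(r)
P=plane(t,bx,.042);print("lev",P,[np.linalg.norm(P[i]-P[i-1]) for i in range(4)],P.mean(0))
for y in range(164,186,2):print(y,*g[y,184:262:3])
```

```text
((331.4999694824219, 194.49998474121094), (82.99998474121094, 60.99999237060547), -0.0) [[289.99997 224.99998]
 [289.99997 163.99998]
 [372.99997 163.99998]
 [372.99997 224.99998]]
slab [[ 0.47764257  0.04806641  0.045     ]
 [ 0.65384518  0.05226216  0.045     ]
 [ 0.65640737 -0.1868169   0.045     ]
 [ 0.4809623  -0.18647685  0.045     ]] [np.float64(0.23456675569917046), np.float64(0.17625254998946843), np.float64(0.2390927924625876), np.float64(0.1754454087071261)] [ 0.56721435 -0.06824129  0.045     ]
391.0957450866699 192.64893627166748 8.323641777038574 [[ 0.56757283 -0.23060805  0.087     ]]
((214.65985107421875, 173.7418212890625), (51.24323272705078, 10.411609649658203), 5.19442892074585)
lev [[0.61434014 0.34756403 0.042     ]
 [0.64512203 0.34651843 0.042     ]
 [0.63277685 0.19565632 0.042     ]
 [0.60224162 0.19718869 0.042     ]] [np.float64(0.1508612547726149), np.float64(0.030799637443588837), np.float64(0.15136637141164733), np.float64(0.030573656420077932)] [0.62362016 0.27173187 0.042     ]
164 101 99 106 102 102 106 103 98 99 103 102 105 95 101 101 107 102 109 10
[... 344 characters left out ...]
 100 88 162 167 160 162 165 161 64 65 124 63 77 92 167 166 168 171 170 97 89 104 94 108 104 108
174 101 87 159 168 169 168 167 172 73 66 168 77 87 87 159 160 153 165 170 68 8 56 54 68 100 101
176 103 99 63 78 105 125 133 150 156 154 164 142 135 133 169 170 168 165 163 55 4 63 63 67 101 99
178 102 105 108 98 97 114 121 137 150 153 141 108 129 142 130 150 147 156 167 38 3 56 59 56 107 108
180 108 102 106 103 110 100 101 102 102 99 105 100 103 102 142 153 156 102 123 101 17 54 64 89 103 107
182 96 103 105 104 107 106 97 100 103 104 105 103 101 103 98 104 101 103 101 103 94 104 110 108 107 103
184 104 99 98 100 101 104 101 104 102 93 102 106 105 108 102 101 104 97 102 105 106 106 109 109 106 106
```

View pics/c1.png

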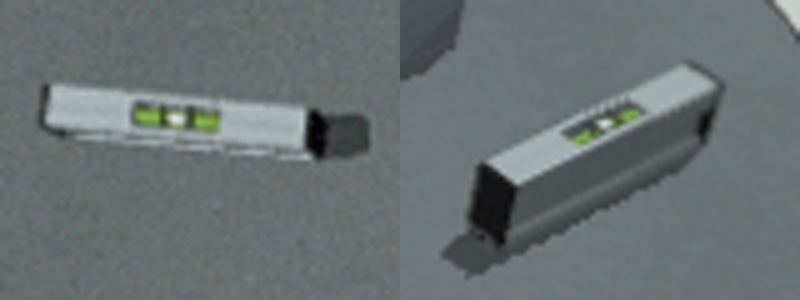

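The crop confirms it: an aluminium body with black end caps and a green vial. Its centre is about (0.625, 0.270) and its axis is about 1.49 rad. The slab axis lies along -y, with the knob at (0.567, -0.231). Now I'll move above the level.

{"op": "servo_tool", "data": {"deltas": [[[4.25,-4.28,0],0,0],[[4.25,-4.28,0],0,0],[[4.25,-4.28,0],0,0],[[4.25,-4.28,0],0,0],[[4.25,-4.28,0],0,0],[[4.25,-4.28,0],0,0],[[4.25,-4.28,0],0,0],[[4.25,-4.28,0],0,0]]}}

```text
time_s: 1.1
tool_pos: [0.4265, -0.1673, 0.2313]
ee_rot: [3.141, -0.0, 0.357]
contact_force: [1.7, -1.2, 0.2]
finger_gap: 0.0859
grasp_force: 0.0
```

{"op": "servo_tool", "data": {"deltas": [[[4.25,-4.28,0],0,0],[[4.25,-4.28,0],0,0],[[4.25,-4.28,0],0,0],[[4.25,-4.28,0],0,0],[[4.25,-4.28,0],0,0],[[4.25,-4.28,0],0,0],[[4.25,-4.28,0],0,0],[[4.25,-4.28,0],0,0]]}}

```text
time_s: 2.1
tool_pos: [0.6254, 0.2721, 0.2306]
ee_rot: [3.141, 0.001, 0.357]
contact_force: [0.8, -0.8, -0.3]
finger_gap: 0.0855
grasp_force: 0.0
```

{"op": "servo_tool", "data": {"deltas": [[[0,0,0],-0.142,0],[[0,0,0],-0.142,0],[[0,0,0],-0.142,0],[[0,0,0],-0.142,0],[[0,0,0],-0.142,0],[[0,0,0],-0.142,0],[[0,0,0],-0.142,0],[[0,0,0],-0.142,0]]}}

```text
time_s: 3.1
tool_pos: [0.6245, 0.2704, 0.2306]
ee_rot: [-3.141, 0.001, 1.498]
contact_force: [0.7, 0.1, 0.3]
finger_gap: 0.0854
grasp_force: 0.0
```

```bash
cat >> h.py <<'E'
from scipy.spatial.transform import Rotation as Ro
def togo(s,xyz,yaw):
    R=Ro.from_euler("xyz",s["ee_rot"]).as_matrix()
    d=R.T@(np.array(xyz)-s["tool_pos"])*100
    y=np.arctan2(R[1,0],R[0,0]); return np.round(d,2), "twist",round(float(-(yaw-y)),3)
def box(c,m,z):
    k=max(cv2.findContours(m.astype(np.uint8),0,2)[0],key=cv2.contourArea);b=cv2.boxPoints(cv2.minAreaRect(k))
    P=plane(c,b,z); e=[P[i]-P[i-1] for i in range(4)];L=max(e,key=np.linalg.norm)
    return b.round(),P.mean(0).round(4),np.sort([np.linalg.norm(v) for v in e]).round(4),np.arctan2(L[1],L[0])%np.pi
E
python3 - <<'E'
from h import *
w=shot("wrist","pics/w1.png");s=w["s"];print(s["time_s"],s["tool_pos"],s["ee_rot"],s["finger_gap"])
print(box(w,w["frame"].min(2)>125,.042)); print(ray(w,[[320,200]]))
E
```

```text
3.1 [0.62454742 0.27041351 0.23059698] [-3.14061346e+00  5.95975291e-04  1.49833927e+00] 0.08539044993395718
(array([[121., 152.],
       [194., 139.],
       [212., 242.],
       [139., 255.]], dtype=float32), array([0.4385, 0.2574, 0.042 ]), array([0.0874, 0.0977, 0.1257, 0.1305]), np.float64(1.4773191385466808))
(array([0.63027017, 0.34469778, 0.37175473]), array([[-0.02871088, -0.29169872, -0.95609868]]))
```

View pics/w1.png

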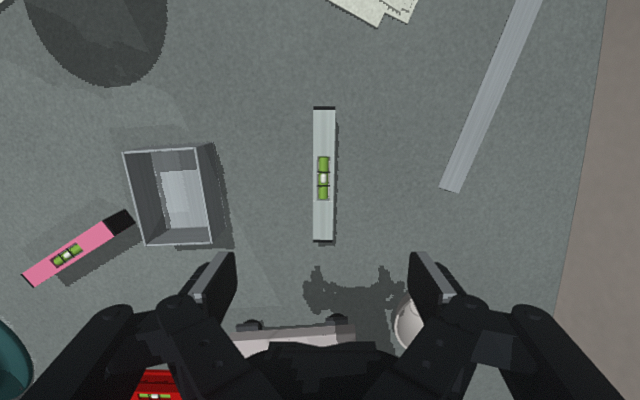

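The wrist picture shows the level at (324,174), nearly parallel to the tool's x axis, with clear space around it for the fingers. I'll measure its end points.

Run:
```python
from h import *
w=shot("wrist");f=w["frame"];s=w["s"]
m=(f.min(2)>125);m2=np.zeros_like(m);m2[95:250,295:350]=m[95:250,295:350]
b=box(w,m2,.042);print(b)
C=b[1];print(togo(s,[C[0],C[1],.035],b[3]))
print(plane(w,[[324,106],[324,242],[313,174],[336,174]],.042))
print(plane(w,[[237,330],[348,322]],.03))
```

```text
(array([[312., 239.],
       [313., 110.],
       [335., 110.],
       [334., 239.]], dtype=float32), array([0.6262, 0.2693, 0.042 ]), array([0.0237, 0.0269, 0.1509, 0.1509]), np.float64(1.5063312359740506))
(array([-0.08,  0.19, 19.55]), 'twist', -0.004)
[[0.63209996 0.34855812 0.042     ]
 [0.62157206 0.1900646  0.042     ]
 [0.61468431 0.27545122 0.042     ]
 [0.64081451 0.27367063 0.042     ]]
[[0.48882286 0.05560084 0.03      ]
 [0.64665967 0.05954241 0.03      ]]
```

{"op": "servo_tool", "data": {"deltas": [[[0,0.1,3],0,0],[[-0.08,0.1,3.5],0,0],[[0,0,3.5],0,0],[[0,0,3.5],0,0],[[0,0,3.5],0,0],[[0,0,2.5],0,0],[[0,0,1.5],0,0],[[0,0,0.7],0,0]], "force": 40}}

```text
time_s: 4.2
tool_pos: [0.6267, 0.2698, 0.0137]
ee_rot: [-3.141, 0.0, 1.493]
contact_force: [-0.2, 0.6, 0.6]
finger_gap: 0.085
grasp_force: 0.0
```

{"op": "servo_tool", "data": {"deltas": [[[0,0,0],0,0.9],[[0,0,0],0,0.9],[[0,0,0],0,0.9],[[0,0,0],0,0.9],[[0,0,0],0,0.9],[[0,0,0],0,0.9],[[0,0,0],0,0.9],[[0,0,0],0,0.9]], "force": 40}}

```text
time_s: 5.2
tool_pos: [0.627, 0.27, 0.0152]
ee_rot: [3.141, -0.0, 1.494]
contact_force: [-1.8, -0.3, 6.1]
finger_gap: 0.0234
grasp_force: 40.7
```

Gripped at a 23 mm gap. Next I'll lift it and carry it over the slab.

{"op": "servo_tool", "data": {"deltas": [[[0,0,-1.5],0,0.9],[[0,0,-3],0,0.9],[[0,0,-3],0,0.9],[[-2,-0.5,-1.5],0,0.9],[[-4,-0.5,0],0,0.9],[[-5,-0.5,0],0,0.9],[[-5,-0.5,0],0,0.9],[[-5,-0.5,0],0,0.9]]}}

```text
time_s: 6.2
tool_pos: [0.5852, 0.0605, 0.1047]
ee_rot: [3.141, 0.0, 1.494]
contact_force: [1.0, -0.1, -2.3]
finger_gap: 0.0232
grasp_force: 39.6
```

{"op": "servo_tool", "data": {"deltas": [[[-5,-0.5,0],0,0.9],[[-4,-0.4,0],0,0.9],[[-3,0,0],0,0.9],[[-1.2,0,0],0,0.9],[[0,0,0],-0.04,0.9],[[0,0,0],-0.04,0.9],[[0,0,0],0,0.9],[[0,0,0],0,0.9]]}}

```text
time_s: 7.2
tool_pos: [0.5665, -0.0677, 0.1042]
ee_rot: [-3.142, -0.0, 1.575]
contact_force: [-0.3, 0.1, -1.9]
finger_gap: 0.0233
grasp_force: 39.7
```

Run:
```python
from h import *
w=shot("wrist");s=w["s"];print(s["tool_pos"],s["ee_rot"],s["finger_gap"],s["contact_force"])
c=shot("scene");t=shot("top")
a=cv2.resize(c["frame"][90:240,220:420],(400,300));b=cv2.resize(t["frame"][140:250,270:420],(400,300))
cv2.imwrite("pics/c2.png",np.vstack([np.hstack([a,b]),cv2.resize(w["frame"],(480,300),interpolation=3)[:, :].repeat(1,0) if 0 else np.pad(cv2.resize(w["frame"],(480,300)),((0,0),(0,320),(0,0)))])[:,:,::-1])
```

```text
[ 0.56653606 -0.06765205  0.10423655] [-3.14150565e+00 -3.61948161e-04  1.57505238e+00] 0.023335786615707132 [-0.2876785   0.08139156 -1.87843465]
```

View pics/c2.png

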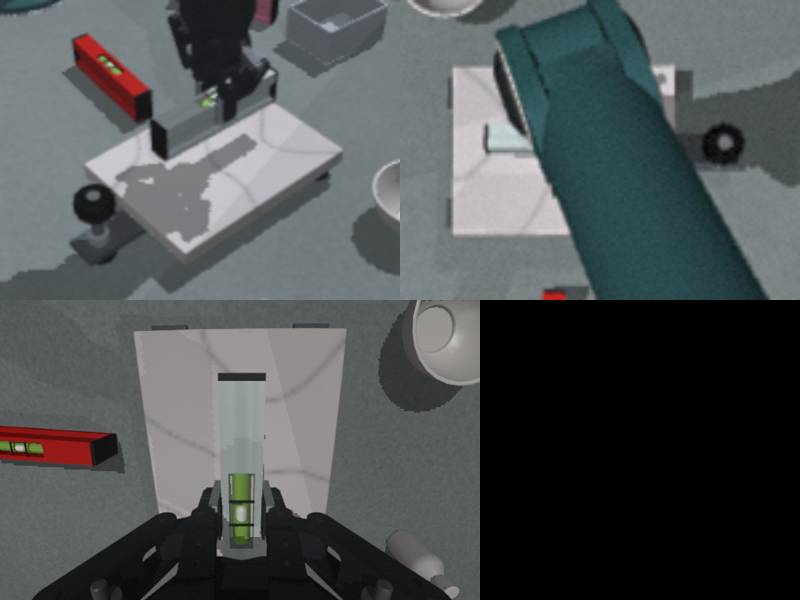

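The level hangs square over the slab, in line with the foot. Its vial is at about (240,510) in the wrist panel. I'll lower it slowly until it touches.

{"op": "servo_tool", "data": {"deltas": [[[0,0,0.6],0,0.9],[[0,0,0.8],0,0.9],[[0,0,0.8],0,0.9],[[0,0,0.6],0,0.9],[[0,0,0.4],0,0.9],[[0,0,0.25],0,0.9],[[0,0,0.15],0,0.9],[[0,0,0],0,0.9]]}}

```text
time_s: 8.35
tool_pos: [0.5665, -0.0686, 0.0683]
ee_rot: [3.141, 0.0, 1.574]
contact_force: [0.1, -0.8, -2.2]
finger_gap: 0.0234
grasp_force: 39.7
```

{"op": "servo_tool", "data": {"deltas": [[[0,0,0.1],0,0.9],[[0,0,0.1],0,0.9],[[0,0,0.1],0,0.9],[[0,0,0.1],0,0.9],[[0,0,0.05],0,0.9],[[0,0,0.05],0,0.9],[[0,0,0],0,0.9],[[0,0,0],0,0.9]]}}

```text
time_s: 9.35
tool_pos: [0.5665, -0.0687, 0.0633]
ee_rot: [-3.142, 0.0, 1.574]
contact_force: [-0.3, -0.9, -1.4]
finger_gap: 0.0235
grasp_force: 39.7
```

{"op": "servo_tool", "data": {"deltas": [[[0,0,0.05],0,0.9],[[0,0,0.05],0,0.9],[[0,0,0.05],0,0.9],[[0,0,0.05],0,0.9],[[0,0,0.05],0,0.9],[[0,0,0],0,0.9],[[0,0,0],0,0.9],[[0,0,0],0,0.9]]}}

```text
time_s: 10.35
tool_pos: [0.5665, -0.0687, 0.0608]
ee_rot: [3.142, 0.0, 1.574]
contact_force: [0.3, -0.2, -2.6]
finger_gap: 0.0235
grasp_force: 39.7
```

{"op": "servo_tool", "data": {"deltas": [[[0,0,0.05],0,0.9],[[0,0,0.05],0,0.9],[[0,0,0.05],0,0.9],[[0,0,0.05],0,0.9],[[0,0,0],0,0.9],[[0,0,0],0,0.9],[[0,0,0],0,0.9],[[0,0,0],0,0.9]]}}

```text
time_s: 11.35
tool_pos: [0.5666, -0.0689, 0.059]
ee_rot: [3.141, 0.0, 1.573]
contact_force: [-1.8, -2.2, 5.2]
finger_gap: 0.0232
grasp_force: 40.6
```

Contact at about 5 N. I'll release it and rise clear.

{"op": "servo_tool", "data": {"deltas": [[[0,0,0],0,0.65],[[0,0,0],0,0.6],[[0,0,0],0,0.5],[[0,0,0],0,0.4],[[0,0,0],0,0.4],[[0,0,-1],0,0.4],[[0,0,-2],0,0.4],[[0,0,-3],0,0.4]]}}

```text
time_s: 12.35
tool_pos: [0.5663, -0.0685, 0.1202]
ee_rot: [-3.141, -0.0, 1.574]
contact_force: [0.1, 0.3, -0.2]
finger_gap: 0.0514
grasp_force: 0.0
```

{"op": "servo_tool", "data": {"deltas": [[[0,0,-3],0,0.4],[[0,0,-2],0,0.2],[[0,0,-1],0,0],[[0,0,0],0,0],[[0,0,0],0,0],[[0,0,0],0,0],[[0,0,0],0,0],[[0,0,0],0,0]]}}

```text
time_s: 13.35
tool_pos: [0.5664, -0.0685, 0.1785]
ee_rot: [-3.141, -0.0, 1.574]
contact_force: [0.8, 0.2, 0.2]
finger_gap: 0.0852
grasp_force: 0.0
```

Run:
```python
from h import *
w=shot("wrist","pics/w2.png");s=w["s"];print(s["time_s"],s["tool_pos"],s["ee_rot"],s["finger_gap"],s["contact_force"])
```

```text
13.35 [ 0.56637986 -0.06851189  0.17848358] [-3.14110806e+00 -1.75475248e-04  1.57394140e+00] 0.0852225522859499 [0.83260793 0.24182608 0.18265807]
```

View pics/w2.png

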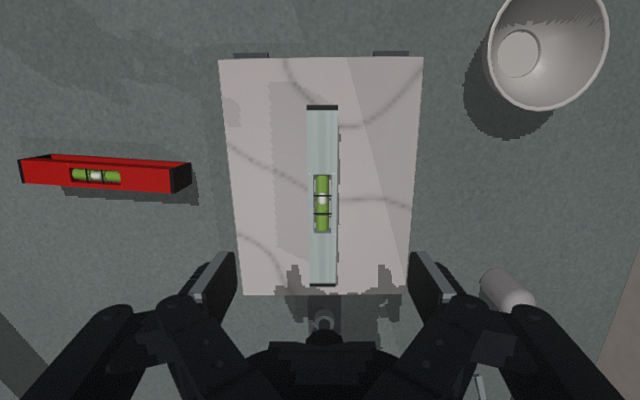

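The level stands on the slab in line with the foot. The vial is at (322,203), its lines are near rows 194 and 213, and the bubble near row 200 is towards the +y (rear) end. I'll measure from a profile.

```bash
cat >> h.py <<'E'
def profile(c,p0,p1,z=.040,n=81,half=.003):
    # mean rgb along world segment p0->p1 (at height z), over +-half sideways
    K=np.array(c["intrinsics"]);d=np.array(c["dist"])
    if "R" in c: R=np.array(c["R"]);t=np.array(c["t"])
    else:
        T=np.array(c["tool_from_camera"]);Rt=Ro.from_euler("xyz",c["s"]["ee_rot"]).as_matrix()
        R=(Rt@T[:3,:3]).T; t=-R@(Rt@T[:3,3]+c["s"]["tool_pos"])
    p0=np.array(p0);p1=np.array(p1);u=(p1-p0)/np.linalg.norm(p1-p0);v=np.array([-u[1],u[0]])
    P=np.array([[*(p0+(p1-p0)*a+v*h),z] for a in np.linspace(0,1,n) for h in np.linspace(-half,half,5)])
    q=cv2.projectPoints(P,cv2.Rodrigues(R)[0],t,K,d)[0].reshape(n,5,2).astype(np.float32)
    return cv2.remap(c["frame"].astype(np.float32),q,None,cv2.INTER_LINEAR).mean(1),q[:,2]
E
python3 - <<'E'
from h import *
w=[shot("wrist") for _ in range(5)]
f=np.mean([x["frame"] for x in w],0)
print(f[168:238,317:326].mean(1).round().astype(int).tolist())
print(plane(w[0],[[321.5,106],[321.5,285],[321.5,194],[321.5,213]],.087))
E
```

```text
[[147, 156, 153], [147, 156, 153], [147, 155, 153], [147, 156, 154], [149, 158, 156], [141, 149, 147], [97, 108, 92], [79, 102, 52], [105, 138, 63], [109, 142, 66], [108, 141, 66], [108, 141, 66], [108, 141, 66], [108, 141, 66], [108, 141, 66], [108, 140, 66], [108, 141, 66], [108, 140, 66], [108, 141, 66], [108, 141, 66], [108, 140, 66], [107, 140, 65], [107, 140, 64], [107, 138, 67], [118, 140, 93], [142, 152, 131], [120, 125, 114], [48, 48, 47], [96, 99, 94], [166, 173, 160], [167, 174, 159], [164, 172, 157], [164, 172, 157], [164, 172, 157], [159, 167, 151], [140, 150, 129], [119, 137, 100], [105, 134, 68], [107, 140, 64], [107, 141, 65], [107, 140, 66], [108, 141, 66], [107, 140, 65], [103, 134, 63], [87, 113, 56], [41, 43, 40], [59, 71, 47], [99, 129, 61], [109, 143, 66], [108, 141, 66], [107, 140, 65], [107, 140, 65], [107, 140, 65], [107, 140, 66], [107, 140, 65], [106, 139, 65], [107, 139, 65], [107, 139, 65], [107, 140, 65], [107, 140, 65], [107, 139, 64], [104, 137, 64], [98, 122, 73], [94, 102, 94], [103, 108, 108], [131, 139, 137], [147, 155, 153], [146, 155, 152], [145, 154, 151], [145, 154, 151]]
[[ 0.56599509  0.00888157  0.087     ]
 [ 0.56643954 -0.14608586  0.087     ]
 [ 0.56619397 -0.06016565  0.087     ]
 [ 0.56624134 -0.07668775  0.087     ]]
```

The lines are at rows 195.2 and 213.2, and the bubble centre is near 198.2. That puts it about 5.4 mm towards the rear, or 15 mrad, so about 3.3 rad clockwise. I'll go above the knob.

{"op": "servo_tool", "data": {"deltas": [[[-2,0,0],0,0],[[-3,0,0],0,0],[[-4,0,0],0,0],[[-4,0,0],0,0],[[-2.3,0,0],0,0],[[-1,0,0],0,0],[[0,0,0],0,0],[[0,0,0],0,0]]}}

```text
time_s: 14.65
tool_pos: [0.5672, -0.2297, 0.1789]
ee_rot: [3.141, -0.001, 1.576]
contact_force: [-0.4, 0.6, -0.3]
finger_gap: 0.0853
grasp_force: 0.0
```

Run:
```python
from h import *
w=shot("wrist");s=w["s"];print(s["time_s"],s["tool_pos"],s["ee_rot"],s["qpos"].round(2))
cv2.imwrite("pics/w3.png",w["frame"][60:360,160:480,::-1])
g=w["frame"].max(2).astype(float);m=np.zeros(g.shape,np.uint8);m[100:270,250:390]=(g<45)[100:270,250:390]
for k in cv2.findContours(m,0,2)[0]:
    if cv2.contourArea(k)>200:
        c,r=cv2.minEnclosingCircle(k);P=plane(w,[c,[c[0]+r,c[1]]],.08);print(c,r,P[0],np.linalg.norm(P[1]-P[0]))
```

```text
14.65 [ 0.56723894 -0.22972237  0.17892795] [ 3.14145764e+00 -7.29190790e-04  1.57621553e+00] [ 0.84  0.57 -0.7   1.71  0.42  1.01 -0.  ]
(324.252685546875, 203.60752868652344) 25.54076385498047 [ 0.56939977 -0.2318802   0.08      ] 0.021839340429096802
```

View pics/w3.png

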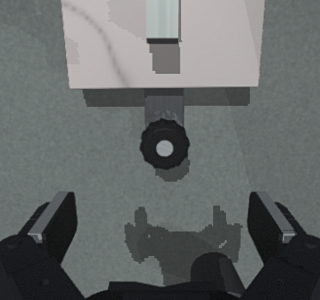

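The knob is at (325,205) in the full frame, or (0.569, -0.232), with a 21 mm radius, which matches. I'll wind the wrist back, centre on the knob, descend, and then grip it.

{"op": "servo_tool", "data": {"deltas": [[[-0.27,0.18,0],0,0],[[0,0,0],-0.18,0],[[0,0,0],-0.18,0],[[0,0,0],-0.18,0],[[0,0,0],-0.18,0],[[0,0,0],-0.18,0],[[0,0,0],-0.18,0],[[0,0,0],-0.18,0]]}}

```text
time_s: 15.7
tool_pos: [0.569, -0.2341, 0.1788]
ee_rot: [-3.141, 0.0, 2.84]
contact_force: [0.2, 0.1, 0.4]
finger_gap: 0.0858
grasp_force: 0.0
```

{"op": "servo_tool", "data": {"deltas": [[[0,0,1],-0.18,0],[[0,0,2],-0.18,0],[[0,0,2.5],0,0],[[0,0,2.5],0,0],[[0,0,2],0,0],[[0,0,1.3],0,0],[[0,0,0.7],0,0],[[0,0,0.2],0,0]]}}

```text
time_s: 16.7
tool_pos: [0.5689, -0.2343, 0.0567]
ee_rot: [-3.142, 0.0, -3.09]
contact_force: [-0.3, 1.0, 0.7]
finger_gap: 0.0854
grasp_force: 0.0
```

{"op": "servo_tool", "data": {"deltas": [[[0,0,0],0,0.7],[[0,0,0],0,0.7],[[0,0,0],0,0.7],[[0,0,0],0,0.7],[[0,0,0],0,0.7],[[0,0,0],0,0.7],[[0,0,0],0,0.7],[[0,0,0],0,0.7]], "force": 70}}

```text
time_s: 17.7
tool_pos: [0.5691, -0.2334, 0.0579]
ee_rot: [3.141, 0.001, -3.089]
contact_force: [-1.6, 1.6, 6.5]
finger_gap: 0.0385
grasp_force: 70.1
```

Gripped. Turning clockwise, which is positive tool twist, by about 3.3 rad.

{"op": "servo_tool", "data": {"deltas": [[[0,0,0],0.1,0.8],[[0,0,0],0.18,0.8],[[0,0,0],0.18,0.8],[[0,0,0],0.18,0.8],[[0,0,0],0.18,0.8],[[0,0,0],0.18,0.8],[[0,0,0],0.18,0.8],[[0,0,0],0.18,0.8]]}}

```text
time_s: 18.7
tool_pos: [0.5694, -0.233, 0.0579]
ee_rot: [3.14, -0.0, 1.829]
contact_force: [-2.0, 3.5, 3.6]
finger_gap: 0.0385
grasp_force: 70.0
```

{"op": "servo_tool", "data": {"deltas": [[[0,0,0],0.18,0.8],[[0,0,0],0.18,0.8],[[0,0,0],0.18,0.8],[[0,0,0],0.18,0.8],[[0,0,0],0.18,0.8],[[0,0,0],0.18,0.8],[[0,0,0],0.18,0.8],[[0,0,0],0.18,0.8]]}}

```text
time_s: 19.7
tool_pos: [0.5699, -0.2333, 0.0579]
ee_rot: [3.141, -0.002, 0.389]
contact_force: [-0.2, 1.9, 3.2]
finger_gap: 0.0387
grasp_force: 69.9
```

{"op": "servo_tool", "data": {"deltas": [[[0,0,0],0.18,0.8],[[0,0,0],0.18,0.8],[[0,0,0],0.14,0.8],[[0,0,0],0,0.8],[[0,0,0],0,0.4],[[0,0,0],0,0.2],[[0,0,0],0,0],[[0,0,0],0,0]]}}

```text
time_s: 20.7
tool_pos: [0.5685, -0.2345, 0.0566]
ee_rot: [-3.142, 0.0, -0.106]
contact_force: [0.2, 0.3, -0.4]
finger_gap: 0.0854
grasp_force: 0.0
```

{"op": "servo_tool", "data": {"deltas": [[[0,0,-2],0,0],[[0,0,-3],0,0],[[0,0,-4],-0.18,0],[[0,0,-3.1],-0.18,0],[[0,0,0],-0.18,0],[[0,0,0],-0.18,0],[[0,0,0],-0.18,0],[[0,0,0],-0.18,0]]}}

```text
time_s: 21.7
tool_pos: [0.569, -0.2346, 0.1794]
ee_rot: [3.14, 0.0, 0.98]
contact_force: [-0.8, -0.6, -1.1]
finger_gap: 0.0855
grasp_force: 0.0
```

{"op": "servo_tool", "data": {"deltas": [[[0,0,0],-0.18,0],[[0,0,0],-0.18,0],[[0,0,0],-0.18,0],[[4,0,0],-0.06,0],[[5,0,0],0,0],[[4.5,0,0],0,0],[[3,0,0],0,0],[[0,0,0],0,0]]}}

```text
time_s: 22.7
tool_pos: [0.5711, -0.0664, 0.1795]
ee_rot: [3.14, 0.0, 1.579]
contact_force: [-0.3, 0.2, -0.6]
finger_gap: 0.0851
grasp_force: 0.0
```

```bash
cat > bub.py <<'E'
from h import *
w=[shot("wrist") for _ in range(5)];s=w[0]["s"];print(s["time_s"],s["tool_pos"],s["ee_rot"])
f=np.mean([x["frame"] for x in w],0)
cv2.imwrite("pics/b%d.png"%(s["time_s"]*100),cv2.resize(f[150:260,270:370],(600,660)).astype(np.uint8)[:600,:,::-1])
g=f[:,:,1]-f[:,:,2]; m=(g>50).astype(np.uint8);m[:100]=0;m[300:]=0;m[:,:290]=0;m[:,360:]=0
ys,xs=np.nonzero(m);cx=np.median(xs);y0,y1=ys.min(),ys.max();print("green",cx,y0,y1)
c=int(round(cx));p=f[:,c-4:c+5].mean(1);
for y in range(y0-2,y1+3):print(y,p[y].round().astype(int).tolist(),end=" ")
E
python3 bub.py
```

```text
22.7 [ 0.57107128 -0.06643236  0.17947521] [3.13968748e+00 1.40475744e-04 1.57883669e+00]
green 316.0 173 227
171 [102, 117, 91] 172 [108, 129, 88] 173 [108, 132, 81] 174 [110, 136, 80] 175 [109, 137, 75] 176 [101, 130, 63] 177 [103, 134, 64] 178 [108, 141, 66] 179 [108, 141, 66] 180 [108, 141, 66] 181 [108, 141, 66] 182 [108, 141, 66] 183 [108, 140, 66] 184 [108, 141, 66] 185 [108, 140, 66] 186 [108, 141, 66] 187 [107, 139, 65] 188 [105, 137, 64] 189 [103, 134, 63] 190 [93, 120, 60] 191 [72, 88, 53] 192 [69, 85, 51] 193 [75, 93, 52] 194 [94, 116, 66] 195 [115, 135, 91] 196 [123, 134, 111] 197 [135, 144, 126] 198 [148, 157, 136] 199 [155, 165, 144] 200 [160, 167, 152] 201 [163, 169, 157] 202 [165, 171, 159] 203 [165, 171, 159] 204 [163, 170, 157] 205 [157, 164, 151] 206 [145, 154, 135] 207 [131, 146, 113] 208 [118, 138, 93] 209 [92, 106, 77] 210 [75, 84, 65] 211 [78, 92, 61] 212 [90, 113, 60] 213 [98, 127, 61] 214 [95, 123, 61] 215 [96, 122, 61] 216 [102, 132, 63] 217 [108, 141, 66] 218 [108, 141, 66] 219 [108, 140, 66] 220 [107, 140, 65] 221 [107, 140, 65] 222 [107, 140, 65] 223 [107, 140, 65] 224 [108, 140, 66] 225 [107, 140, 65] 226 [106, 138, 64] 227 [102, 130, 69] 228 [98, 117, 80] 229 [103, 117, 92]
```

The lines are at 192.0 and 210.3 and the bubble at about 201.4, so it is centred within about 0.3 mm. Next I'll shut the fingers, go above the rear part of the level (which puts the least moment on the slab), and turn the wrist so the camera faces the vial.

{"op": "servo_tool", "data": {"deltas": [[[2,-0.24,0],0,1],[[2.1,-0.24,0],0,1],[[0,0,0],0.18,1],[[0,0,0],0.18,1],[[0,0,0],0.18,1],[[0,0,0],0.18,1],[[0,0,0],0.18,1],[[0,0,0],0.18,1]]}}

```text
time_s: 23.95
tool_pos: [0.5654, -0.0271, 0.1777]
ee_rot: [-3.141, 0.0, 0.489]
contact_force: [0.1, -0.5, 1.0]
finger_gap: 0.0001
grasp_force: 0.0
```

{"op": "servo_tool", "data": {"deltas": [[[0,0,0],0.18,1],[[0,0,0],0.18,1],[[0,0,0],0.18,1],[[0,0,0],0.18,1],[[0,0,0],0.18,1],[[0,0,0],0.18,1],[[0,0,0],0.18,1],[[0,0,0],0,1]]}}

```text
time_s: 24.95
tool_pos: [0.5655, -0.0272, 0.1777]
ee_rot: [3.142, 0.0, -0.763]
contact_force: [-1.0, 0.3, 0.6]
finger_gap: 0.0002
grasp_force: 0.0
```

Run:
```python
from h import *
w=shot("wrist");s=w["s"];print(s["time_s"],s["qpos"].round(2),togo(s,[.5663,-.025,.1],-.9),s["tool_pos"],s["ee_rot"])
cv2.imwrite("pics/w4.png",w["frame"][:,:,::-1])
```

```text
24.95 [ 0.1   0.4  -0.14  1.85  0.07  0.9  -2.41] (array([-0.09, -0.21,  7.77]), 'twist', 0.137) [ 0.56549241 -0.02717764  0.17768677] [ 3.14151416e+00  3.97365243e-04 -7.63356953e-01]
```

View pics/w4.png

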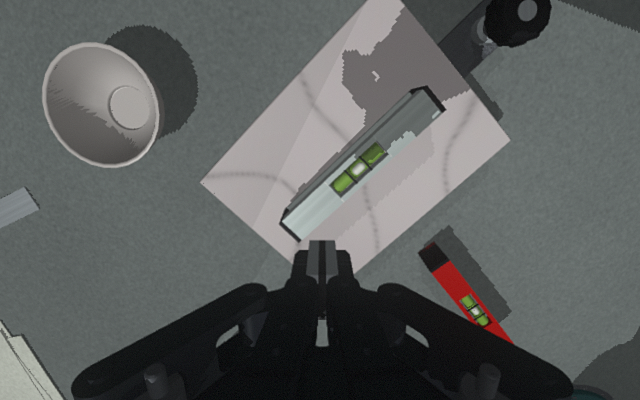

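The vial is visible at (358,168) with the bubble centred, and nothing is near the hand. Descending to just above the level.

{"op": "servo_tool", "data": {"deltas": [[[-0.05,-0.1,1],0,1],[[-0.05,-0.1,2],0,1],[[0,0,2],0,1],[[0,0,1.5],0,1],[[0,0,0.8],0,1],[[0,0,0.4],0,1],[[0,0,0.2],0,1],[[0,0,0],0,1]]}}

```text
time_s: 26.0
tool_pos: [0.5667, -0.0263, 0.0991]
ee_rot: [-3.141, -0.001, -0.766]
contact_force: [0.8, -0.2, 0.6]
finger_gap: -0.0002
grasp_force: 0.0
```

{"op": "servo_tool", "data": {"deltas": [[[0,0,0.15],0,1],[[0,0,0.15],0,1],[[0,0,0.1],0,1],[[0,0,0.1],0,1],[[0,0,0.1],0,1],[[0,0,0.1],0,1],[[0,0,0.1],0,1],[[0,0,0],0,1]]}}

```text
time_s: 27.0
tool_pos: [0.5664, -0.0263, 0.0907]
ee_rot: [3.141, 0.0, -0.766]
contact_force: [-0.3, 0.7, 0.3]
finger_gap: 0.0
grasp_force: 0.0
```

{"op": "servo_tool", "data": {"deltas": [[[0,0,0.05],0,1],[[0,0,0.05],0,1],[[0,0,0.05],0,1],[[0,0,0.05],0,1],[[0,0,0.05],0,1],[[0,0,0.05],0,1],[[0,0,0],0,1],[[0,0,0],0,1]]}}

```text
time_s: 28.0
tool_pos: [0.5664, -0.0263, 0.0878]
ee_rot: [3.142, -0.0, -0.766]
contact_force: [-0.1, 0.8, -0.0]
finger_gap: -0.0
grasp_force: 0.0
```

{"op": "servo_tool", "data": {"deltas": [[[0,0,0.03],0,1],[[0,0,0.03],0,1],[[0,0,0.03],0,1],[[0,0,0.03],0,1],[[0,0,0.03],0,1],[[0,0,0],0,1],[[0,0,0],0,1],[[0,0,0],0,1]]}}

```text
time_s: 29.0
tool_pos: [0.5666, -0.0263, 0.0873]
ee_rot: [-3.141, -0.0, -0.766]
contact_force: [-1.9, 0.2, 8.9]
finger_gap: 0.0001
grasp_force: 4.4
```

Pressing at about 9 N. I'll settle, average the force, and look at the bubble.

{"op": "servo_tool", "data": {"deltas": [[[0,0,0.01],0,1],[[0,0,0],0,1],[[0,0,0],0,1],[[0,0,0],0,1],[[0,0,0],0,1],[[0,0,0],0,1],[[0,0,0],0,1],[[0,0,0],0,1]]}}

```text
time_s: 30.0
tool_pos: [0.5666, -0.0263, 0.0873]
ee_rot: [-3.141, -0.0, -0.766]
contact_force: [-2.2, 0.4, 8.7]
finger_gap: 0.0003
grasp_force: 4.7
```

Run:
```python
from h import *
w=[shot("wrist") for _ in range(6)];print(w[-1]["s"]["time_s"],[x["s"]["contact_force"].round(1).tolist() for x in w])
f=np.mean([x["frame"] for x in w],0)
m=((f[:,:,1]-f[:,:,2])>50).astype(np.uint8);m[330:]=0
m=cv2.morphologyEx(m,3,np.ones((15,15)))
k=max(cv2.findContours(m,0,2)[0],key=cv2.contourArea);r=cv2.minAreaRect(k);print(r)
(cx,cy),(a,b),th=r
ang=th if a>b else th+90
M=cv2.getRotationMatrix2D((cx,cy),ang,4);M[:,2]+=np.array([300-cx,200-cy])
o=cv2.warpAffine(f.astype(np.float32),M,(600,400),flags=cv2.INTER_CUBIC)
cv2.imwrite("pics/press.png",np.clip(o,0,255)[:,:,::-1])
p=o[190:211].mean(0)
for x in range(150,450,4):print(x,p[x].round().astype(int).tolist(),end=" ")
```

```text
30.25 [[-2.2, 0.4, 8.7], [-2.8, -0.1, 9.2], [-2.4, -0.1, 9.5], [-3.0, 0.5, 9.3], [-3.3, 0.2, 8.8], [-3.1, -0.2, 9.1]]
((404.79351806640625, 180.8119354248047), (7.067823886871338, 28.485471725463867), 46.73570251464844)
150 [98, 103, 102] 154 [98, 104, 102] 158 [98, 104, 102] 162 [97, 104, 102] 166 [97, 103, 101] 170 [97, 103, 101] 174 [98, 103, 101] 178 [98, 104, 102] 182 [98, 103, 102] 186 [97, 103, 101] 190 [98, 103, 101] 194 [97, 103, 101] 198 [97, 103, 101] 202 [97, 103, 101] 206 [97, 103, 101] 210 [98, 104, 102] 214 [99, 105, 103] 218 [92, 98, 96] 222 [65, 69, 68] 226 [59, 61, 61] 230 [66, 78, 54] 234 [69, 88, 44] 238 [70, 90, 44] 242 [76, 98, 48] 246 [76, 98, 48] 250 [76, 98, 48] 254 [76, 98, 48] 258 [75, 97, 47] 262 [75, 98, 48] 266 [75, 97, 47] 270 [76, 97, 47] 274 [75, 97, 47] 278 [75, 97, 47] 282 [76, 97, 47] 286 [75, 97, 47] 290 [75, 97, 47] 294 [75, 97, 47] 298 [75, 97, 47] 302 [75, 97, 47] 306 [75, 97, 47] 310 [75, 96, 46] 314 [75, 97, 47] 318 [75, 96, 47] 322 [75, 97, 47] 326 [74, 96, 47] 330 [74, 96, 46] 334 [74, 96, 47] 338 [75, 96, 47] 342 [74, 96, 47] 346 [74, 96, 46] 350 [74, 96, 46] 354 [76, 98, 47] 358 [75, 97, 47] 362 [53, 66, 38] 366 [27, 27, 29] 370 [26, 26, 27] 374 [40, 47, 32] 378 [79, 91, 65] 382 [113, 119, 108] 386 [123, 126, 121] 390 [123, 127, 120] 394 [126, 130, 123] 398 [129, 132, 125] 402 [126, 129, 123] 406 [123, 126, 120] 410 [123, 126, 120] 414 [123, 126, 120] 418 [123, 126, 120] 422 [124, 127, 120] 426 [123, 127, 120] 430 [123, 126, 120] 434 [123, 127, 120] 438 [124, 127, 120] 442 [123, 127, 120] 446 [121, 124, 118] [ WARN:0@6.273] global loadsave.cpp:1063 imwrite_ Unsupported depth image for selected encoder is fallbacked to CV_8U.
```

View pics/press.png

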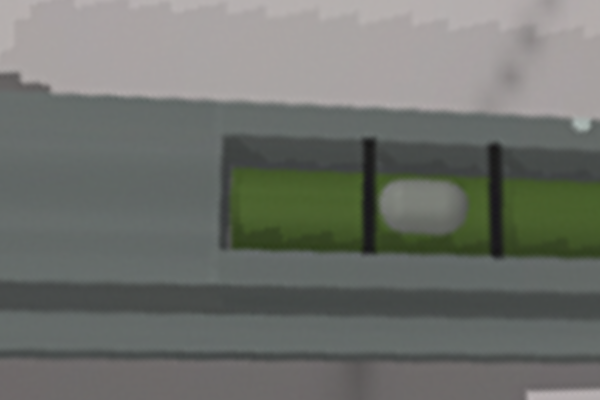

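The picture shows the lines at x=369 and 495 and the bubble centre near 423. That is about 1.1 mm towards the foot end (left): between the lines, but off centre. I'll check the scatter with more readings before deciding.

Run:
```python
from h import *
def one(f):
    M=cv2.getRotationMatrix2D((404.8,180.8),46.7357+90,4);M[:,2]+=np.array([300-404.8,200-180.8])
    M[0,2]-=100
    o=cv2.warpAffine(f.astype(np.float32),M,(600,400),flags=cv2.INTER_LINEAR)
    p=o[192:222].mean(0); b=p[:,2]; g=p[:,1]
    def line(a,z): w=np.clip(75-g[a:z],0,None); return (w*np.arange(a,z)).sum()/w.sum()
    l,r=line(255,285),line(380,412)
    i=int(l)+7;j=int(r)-7; w=np.clip(b[i:j]-85,0,15); ed=np.nonzero(b[i:j]>88)[0]+i
    return l,r,(ed[0]+ed[-1])/2,ed[0],ed[-1]
R=[]
for _ in range(14):
    w=shot("wrist");R.append(one(w["frame"]))
R=np.array(R);l,r,c=R[:,:3].T;o=(c-(l+r)/2)/(r-l)*16
print(w["s"]["time_s"],R.mean(0).round(1),o.round(2),o.mean(),o.std(),w["s"]["contact_force"])
```

```text
30.95 [268.8 395.6 322.  282.  362. ] [-1.29 -1.29 -1.29 -1.29 -1.29 -1.28 -1.28 -1.29 -1.28 -1.28 -1.29 -1.29
 -1.29 -1.29] -1.287379480764421 0.0029143485762286024 [-2.62148235 -0.19666664  9.62512852]
```

The reading is steady at 1.1–1.3 mm off the middle, inside the 2 mm limit, with 9–10 N pressing and nothing moving. Handing in.

```bash
python3 -c "
from workcell import finish_job,readout
print(finish_job());s=readout.observe();print(s['time_s'],s['contact_force'])"
```

```text
the job is handed in; nothing more can be done
None
the job is handed in; nothing more can be done
```

I handed in the job with the level standing on the slab in line with the foot, about 9–10 N pressing on it, and the bubble between its lines (1.1–1.3 mm off the middle against a 2 mm limit); no verdict came back.

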